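# Fit the post of a waney-edge plaque stand

## Robot

A 6-joint arm with a two-finger parallel gripper is mounted at the origin on the work surface. World frame = base frame: x ahead of the robot, y to its left, z up, the work surface at z = 0. Lengths are in m, angles in rad, forces in N, time in s.
With the tool pointing down it reaches from about 0.35 to 0.775 m from the base axis. Payload 7.3 kg.
Tool frame: the origin (TCP) lies at the centre of the arm's flange, where the gripper is bolted on; the fingertips stand 178 mm ahead of it and the grasp point (between the pads) lies 159 mm ahead of it (tip_extent is the distance from the TCP to the fingertips, in m); z points along the fingers, y is the line along which they close (so a half turn about z gives the same grasp; the last joint's range is limited). The gripper opens to 92 mm and grips with 3 to 60 N. Pads are 19 mm wide; open, the fingers measure 130 mm over their backs; the gripper's body (75 mm by 190 mm) begins 47 mm behind the grasp point.
Start: joints at [-1.405, 0.342, 1.524, -0, 1.275, -0.146], TCP at [0.161, -0.5, 0.405] pointing down, gripper open.
Joint ranges: [-2.53, 2.53], [-0.77, 2.02], [0.04, 2.7], [-1, 4.14], [0.28, 2.66], [-3.11, 3.11]. Speed limits (rad/s): [2.57, 2.57, 3.14, 3.14, 3.14, 3.14].

## Interface

Orientations are given as [roll, pitch, yaw] about the fixed x, y, z axes, in that order (R = Rz(yaw) Ry(pitch) Rx(roll)).
In Python, from cell import * gives the robot as it stands.
- The arm moves only by the tool arm_command, never from a script. Its arguments are lists of equal length, an entry for each row: "xyz": the shift along the world's x, y, z in mm, a list of three; "spin": the turn about the world's z in degrees. In form: {"xyz": [[tx, ty, tz], ...], "spin": [spin, ...]}. A call has 1 to 20 rows; each row shifts and turns the commanded pose from where the row before left it; what a row does not reach is not made up. A row lasts 1/10 s, in which the tool goes at most 50 mm and 8.59 degrees, less where a joint would pass 70% of its speed; a pose out of reach is approached as far as the arm can. A call with a gripper value outside its range is refused whole. "jaw" is the opening, from -1 (shut) to 1 (fully open), set as the call begins (left out, the last holds). The fingers move at their own pace and stop on an object; "squeeze" is the grip in N (left out, the last holds). Time passes only in rows, so rows that do not move let the fingers close. It gives the time, the measured TCP pose, the force, the opening and the grip force at its end, in the units of the state.
- observe(): the state, without advancing time (a new reading comes with each control period).
- read_camera(name): name is "scene" or "top" or "wrist"; returns a dict with "img" (480x640x3 uint8, red, green, blue), "depth" (480x640 float32, m along the optical axis (not along the pixel's ray), 0 where there is no reading), "fx", "fy", "cx", "cy" (pixels), "dist_coeffs" ([k1, k2, p1, p2, k3] as OpenCV has them; the pictures are not rectified), "world_from_camera" (4x4, takes a point from camera to world coordinates). Camera axes: x right, y up, looking along -z (the intrinsics and any distortion apply to the point x, -y, -z); pixel columns grow to the right and rows downward; lengths in m; the calibration is good to about 2 mm. A picture is of the moment at which its call begins.
- hand_in(): hands the job in; it is judged then, once.
The state is a dict: "time": time; "qpos": joint angles; "qvel": joint speeds; "joint_efforts": joint torques, N m; "tool_pos": TCP position; "tool_rot": TCP orientation; "contact_force": force on the tool from outside, world axes, zero at the start; "torque": the same for the moment, N m; "opening": finger opening in m; "grip_force": force on a finger pad.
Only numpy, scipy, OpenCV 4.12 (cv2) and the standard library are available. Lean on these libraries where they do the work, as an engineer would, in place of code of your own. Each camera call takes 0.05 s, during which the arm holds its last target. There are 200 camera calls.

## Task

Assemble the plaque stand: take the larger collared oak post out of the pine rack, pass its tenon down through the bored-out knot in the bark-edged slab and feel about gently with it for the blind hole in the plinth underneath, which you cannot see and which is not quite under the middle of the knot. Push the post fully home so that its collar lies flat on the slab, with the flat faces of its square grip parallel to the slab's sides, and let go. Do not lean on the post hard enough to mark the wood, and leave the other post and the other things where they are.

Things in the scene. Friction and masses are not known exactly. Their poses are not given: they have to be found in the camera images.
- post: The post to fit: plain oak, 124 mm long, about 55 g; told from the other post by its wider collar (48 mm across, 10 mm thick) and taller square grip (28 x 28 mm, 56 mm tall) above it; round tenon below. Starts upright in a rack hole, collar on the rack's top. Origin: on the axis at the collar's underside (the shoulder). z up along the grip; x and y square to the grip's faces.
- post_tip (a point): Middle of the lower end of the post's tenon, on the post's axis 58 mm below its shoulder. The tenon is 12 mm in diameter and 58 mm long; its foot is chamfered, 8 mm across at the very tip widening to 12 mm within 3 mm.
- stand: The stand, fixed: a pale slab with bark on its two long sides, 150 (x) x 190 mm (y), 36 mm thick, on a dark stained plinth 34 mm tall. Slab top level, 70 mm above the table; its sides run along the body's x and y. Origin: at table height on the knot's axis; the slab's middle lies 10 mm (+x) and 12 mm (+y) from it.
- knot (a point): Centre of the mouth of the bored-out knot, at the slab's top. The knot is a plain round upright opening 29 mm in diameter through the 36 mm slab, down to the plinth's flat top. Axes as stand. The wood is marked by pressing the post on the slab or plinth with over about 60 N, even for a moment, so it touches down slowly; 4 to 8 N is enough to search and to seat.
- plinth_top (a point): The point on the plinth's top straight below the knot, 34 mm above the table. The blind hole is near it: round, upright, 13.5 mm in diameter, 26 mm deep, plain rim, centre 3 to 7 mm away in an unknown direction that differs each time; dark on dark, to be felt for. Off the hole the tip stops here, collar 22 mm above the slab; fully home the tenon is 22 mm down the hole, 4 mm off its bottom.
- spare: A smaller oak post for another stand, to be left alone, standing in the rack's other hole: tenon 12 mm in diameter and 40 mm long, collar 36 mm across and 10 mm thick, square grip 28 x 28 mm and 34 mm tall. Origin on the axis at the underside of its collar.
- rack: Pine block 66 (x) x 170 mm (y), 66 mm tall, fixed. Two upright through-holes 16 mm in diameter on its long middle line, 50 mm either side of its centre along y. Origin: centre of its underside, on the table.
- pencil: Flat carpenter's pencil, 172 x 14 x 8 mm, lying on the table between rack and stand; bystander. Origin: centre of its underside.
- jar: Amber glass jar with a black lid, 54 mm in diameter, 70 mm tall; bystander. Origin: centre of its underside.
- coaster: Round bark-edged wooden coaster, 84 mm in diameter, 14 mm thick; bystander. Origin: centre of its underside.
Mind the look-alikes: they are no part of the job. Leave any green look-alike of the post alone.

How it is judged:
By the outcome, as a careful person would: the job done as asked, in the order asked, and still so for the second after the job is handed in, with the robot touching nothing.
It also fails if it takes over 61 s, if anything falls off the work surface, if the arm or the gripper's body presses on something with over 40 N, if the wrist force passes 120 N, or if a joint passes its speed limit or range.

## Working session

There is one attempt and no reset: what is moved stays moved. The work goes in short steps, Python scripts to look and compute and a tool call to move; the robot and the scene stay as the last step left them, time stands still between calls to the robot, and variables do not carry over. Pictures are saved under pics/ and viewed, at most 10 in all, crops included, and the job is handed in when it is done.

Besides the shell and the picture viewer there is one more tool, called as name(argument=value, ...), one argument or row to a line, values as JSON. arm_command: Moves the arm, as the interface text tells. Its arguments: {"type":"object","properties":{"xyz":{"type":"array","items":{"type":"array","items":{"type":"number"}}},"spin":{"type":"array","items":{"type":"number"}},"jaw":{"type":"number"},"squeeze":{"type":"number"}},"required":["xyz","spin"]}

```bash
mkdir -p pics; cat > h.py <<'E'
from cell import *
import numpy as np, cv2
def snap(n,f):
    c=read_camera(n); cv2.imwrite(f'pics/{f}.png',c['img'][:,:,::-1]); np.savez(f'pics/{f}.npz',**{k:np.array(v) for k,v in c.items()}); return c
def rays(c,px):
    K=np.array([[c['fx'],0,c['cx']],[0,c['fy'],c['cy']],[0,0,1]],float)
    u=cv2.undistortPoints(np.array(px,float).reshape(-1,1,2),K,np.array(c['dist_coeffs'],float)).reshape(-1,2)
    T=np.array(c['world_from_camera']); d=np.c_[u[:,0],-u[:,1],-np.ones(len(u))]
    return T[:3,3],d@T[:3,:3].T
def atz(c,px,z):
    o,d=rays(c,px); return o+d*((z-o[2])/d[:,2])[:,None]
def bydepth(c,px):
    o,d=rays(c,px); return o+d*np.array([c['depth'][int(v),int(u)] for u,v in px])[:,None]
def load(f): return dict(np.load(f'pics/{f}.npz'))
def proj(c,P):
    T=np.linalg.inv(np.array(c['world_from_camera'])); p=np.array(P)@T[:3,:3].T+T[:3,3]
    p=p*[1,-1,-1]; K=np.array([[c['fx'],0,c['cx']],[0,c['fy'],c['cy']],[0,0,1]],float)
    return cv2.projectPoints(p,np.zeros(3),np.zeros(3),K,np.array(c['dist_coeffs'],float))[0].reshape(-1,2)
E
python3 - <<'E'
from h import *
a=snap('top','top0');b=snap('scene','sc0')
print(observe())
for c in(a,b): print(c['world_from_camera'],c['fx'])
E
```

```text
{'time': 0.1, 'qpos': array([-1.40499741e+00,  3.42656259e-01,  1.52494006e+00, -2.79877677e-05,
        1.27535944e+00, -1.46043940e-01]), 'qvel': array([-0.0004194 ,  0.00042339, -0.0020802 ,  0.0019721 ,  0.00048093,
        0.00022311]), 'joint_efforts': array([ 1.53541940e-03, -4.32005882e+01, -2.44693869e+01,  7.20076030e-02,
        5.26431471e-02, -4.73461262e-05]), 'tool_pos': array([ 0.16105252, -0.49956104,  0.40410613]), 'tool_rot': array([-3.14024016e+00, -1.71887393e-04,  3.11850910e-01]), 'contact_force': array([0.43311459, 0.35999891, 0.35431166]), 'torque': array([ 0.03427057, -0.03966077,  0.01761608]), 'grip_force': 0.0, 'opening': 0.09194436021052431}
[[-0.01174352  0.98199474 -0.1885429   0.46230087]
 [-0.99990367 -0.01292774 -0.00505238  0.03481374]
 [-0.00739884  0.18846541  0.98205196  0.92621926]
 [ 0.          0.          0.          1.        ]] 487.62739146648306
[[ 0.68775845 -0.40305359  0.60376827  1.22113552]
 [ 0.72572032  0.36129837 -0.58548569 -0.54382106]
 [ 0.01784162  0.84083963  0.54099019  0.63929404]
 [ 0.          0.          0.          1.        ]] 542.8892204294411
```

View pics/top0.png

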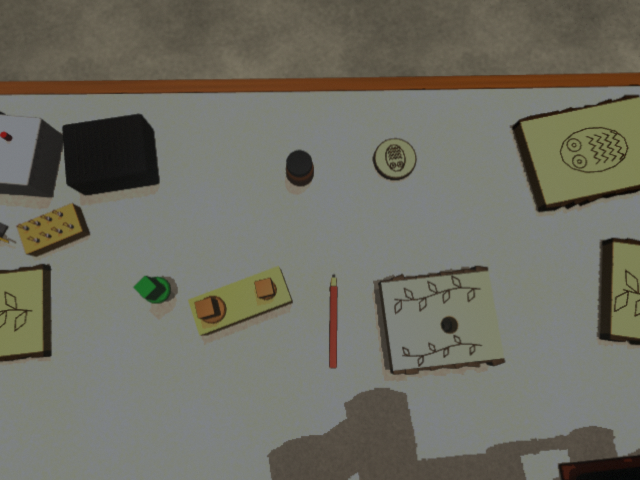

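View pics/sc0.png

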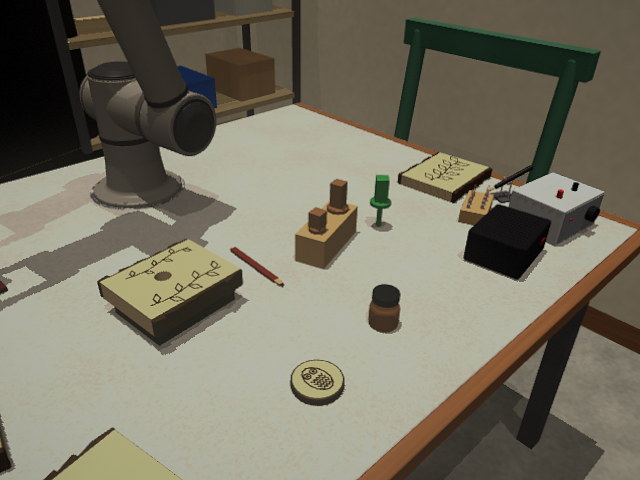

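The top view shows the rack at about (240,300). The larger post is at (208,308), the spare at (264,289), the green decoy at (150,288), and the stand's knot at (449,325). The scene view has the larger post at (339,196) and the knot at (163,276).

```bash
cat > m.py <<'E'
from h import *
def cloud(c):
    v,u=np.mgrid[0:480,0:640]; px=np.c_[u.ravel(),v.ravel()]
    o,d=rays(c,px); return (o+d*c['depth'].astype(float).ravel()[:,None]),px
def rect(P):
    r=cv2.minAreaRect((P[:,:2]*1000).astype(np.float32)); return np.round(r[0],1),np.round(r[1],1),round(r[2],1)
if __name__=='__main__':
  for f in('top0','sc0'):
    c=load(f);P,px=cloud(c); print(f)
    ctr={k:bydepth(c,[p])[0] for k,p in (dict(post=(208,306),spare=(264,288),slab=(420,325),rack=(236,303)) if f=='top0' else dict(post=(339,182),spare=(317,212),slab=(200,270),rack=(330,232))).items()}
    for k,r,z0,z1 in(('post',.03,.125,.14),('spare',.03,.1,.12),('slab',.16,.062,.078),('rack',.12,.058,.071)):
        q=ctr[k]; m=(np.hypot(*(P[:,:2]-q[:2]).T)<r)&(P[:,2]>z0)&(P[:,2]<z1)
        img=np.zeros((480,640),np.uint8); img.ravel()[m]=1
        n,l=cv2.connectedComponents(img); b=np.argmax(np.bincount(l.ravel())[1:])+1
        m=l.ravel()==b
        print(k,np.round(q*1000,1),m.sum(),rect(P[m]),'zmed',np.round(np.median(P[m,2])*1000,1))
    g=c['img'].mean(2); u0,v0=(449,325) if f=='top0' else (163,276)
    w=np.zeros((480,640),bool); w[v0-14:v0+15,u0-18:u0+19]=1
    s=np.median(g[w]); img=(w&(g<.7*s)).astype(np.uint8)
    n,l=cv2.connectedComponents(img); m=l==l[v0,u0]
    pts=np.argwhere(m)[:,::-1]; h=atz(c,pts,.07); print('knot',len(pts),np.round(h.mean(0)*1000,1),rect(h), np.round((h.max(0)+h.min(0))*500,1))
E
python3 m.py
```

```text
top0
post [506.7 208.7 134.3] 320 (array([503.9, 215.3]), array([28.3, 28.3]), 15.0) zmed 132.6
spare [536.7 121.1 110.5] 291 (array([537.5, 121.9]), array([28.5, 28. ]), 13.0) zmed 110.6
slab [ 473.3 -144.1   71.1] 10430 (array([ 482.9, -182. ]), array([171.6, 193. ]), 5.5) zmed 70.4
rack [515.2 174.9  64.7] 2664 (array([520.2, 169.1]), array([ 66.4, 169.9]), 20.0) zmed 66.7
knot 242 [ 473.4 -194.3   70. ] (array([ 473.7, -194.3]), array([27.5, 29.1]), 86.4) [ 473.7 -194.3   70. ]
sc0
post [505.3 213.7 134.6] 132 (array([504.8, 214.1]), array([28.2, 30.6]), 15.4) zmed 132.4
spare [537.6 119.5 110.4] 177 (array([538.6, 119.6]), array([29.4, 31.1]), 16.8) zmed 110.4
slab [ 503.1 -137.1   71.5] 6291 (array([ 483.3, -182.4]), array([173. , 193.5]), 6.0) zmed 70.9
rack [561.1 134.8  68.1] 890 (array([522.5, 161.7]), array([ 69.5, 162.2]), 20.1) zmed 67.0
knot 124 [ 471.7 -195.1   70. ] (array([ 471.3, -195.3]), array([26.7, 27.8]), 4.1) [ 471.4 -195.3   70. ]
```

arm_command(
  xyz=[
    [26,25,0],
    [26,25,0],
    [26,25,0],
    [26,25,0],
    [26,25,0],
    [26,25,0],
    [26,25,0],
    [26,25,0],
    [26,25,0],
    [26,25,0],
    [26,25,0],
    [26,25,0],
    [0,0,0],
    [0,0,0],
  ],
  spin=[6.5,6.5,6.5,6.5,6.5,6.5,6.5,6.5,6.5,6.5,6.5,6.5,0,0],
)

```text
time: 1.5
tool_pos: [0.4733, -0.1992, 0.4042]
tool_rot: [-3.141, -0.0, 1.674]
contact_force: [0.2, 0.5, -0.2]
opening: 0.0913
grip_force: 0.0
```

```bash
python3 - <<'E'
from h import *
c=snap('wrist','w1'); s=observe(); print(s['tool_pos'],np.degrees(s['tool_rot']),c['world_from_camera'],c['fx'])
E
```

```text
[ 0.47280358 -0.19979824  0.40435853] [-1.79942532e+02 -1.28747640e-02  9.58262034e+01] [[ 0.99467354 -0.09842305 -0.03061769  0.46474957]
 [ 0.10306969  0.9465976   0.30549896 -0.11567477]
 [-0.00108551 -0.30702749  0.95170003  0.38481166]
 [ 0.          0.          0.          1.        ]] 375.364643677131
```

View pics/w1.png

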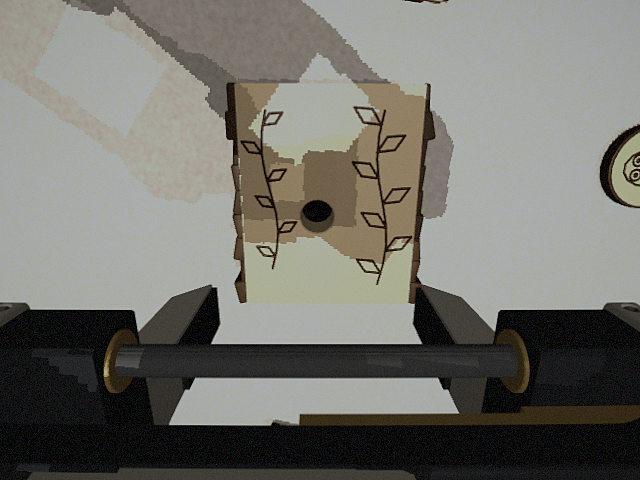

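The wrist view shows the slab with its end edges at rows 83 (columns 237–428) and 302 (columns 243–415). The knot is at (317,212).

```bash
python3 - <<'E'
from m import *
c=load('w1');P,px=cloud(c)
m=(abs(P[:,2]-.07)<.008)&(np.hypot(P[:,0]-.48,P[:,1]+.18)<.16)
print('slab',rect(P[m]),np.median(P[m,2]))
# end edges: mask transitions per column
M=m.reshape(480,640)
for nm,cols in(('far',range(250,415,4)),('near',range(250,405,4))):
    e=[]
    for u in cols:
        r=np.where(M[:,u])[0]
        if len(r): e.append((u,r.min()-.5 if nm=='far' else r.max()+.5))
    e=np.array(e); Q=atz(c,e,.07); l=cv2.fitLine(Q[:,:2].astype(np.float32),cv2.DIST_HUBER,0,.001,.001).ravel()
    print(nm,np.degrees(np.arctan(l[1]/l[0])),l[2:]*1000)
# top camera likewise: ends are left/right
c2=load('top0');P2,_=cloud(c2);M2=((abs(P2[:,2]-.07)<.008)).reshape(480,640); 
for nm,ce in(('L',382),('R',496)):
    e=[]
    for v in range(290,352,3):
        r=np.where(M2[v,370:515])[0]+370; e.append((r.min()-.5 if nm=='L' else r.max()+.5,v))
    Q=atz(c2,e,.07); l=cv2.fitLine(Q[:,:2].astype(np.float32),cv2.DIST_HUBER,0,.001,.001).ravel(); print(nm,np.degrees(np.arctan(l[1]/l[0])),l[2:]*1000)
g=c['img'].mean(2); w=np.zeros((480,640),bool); w[192:236,295:340]=1
# knot by depth: pixels below slab
D=P[:,2].reshape(480,640); hm=w&(D<.064)
pts=np.argwhere(hm)[:,::-1]; h=atz(c,pts,.07); print('knot depth',len(pts),rect(h),h[:,:2].min(0),h[:,:2].max(0))
f=P[hm.ravel()]; print(np.round(np.percentile(f[:,2],[1,5,25,50,75,95])*1000,1))
r=cv2.fitEllipse(cv2.findContours(hm.astype(np.uint8),0,cv2.CHAIN_APPROX_NONE)[0][0]); print(r,atz(c,[r[0]],.07))
E
```

```text
slab (array([ 482. , -182.8]), array([171. , 191.2]), 5.8) 0.07054339808252288
far 5.9388285 [464.74902 -89.3151 ]
near 5.352805 [ 490.5166  -277.70633]
L 5.7257066 [485.7947  -84.39357]
R 6.703405 [ 485.76358 -276.30338]
knot depth 786 (array([ 473.4, -194.6]), array([27.7, 26.7]), 5.9) [ 0.45939608 -0.2082624 ] [ 0.48752528 -0.18112839]
[ 9.2 23.3 34.2 35.1 45.5 60.9]
((317.1866149902344, 214.9851531982422), (29.7591495513916, 31.946622848510742), 90.45610809326172) [[ 0.47353287 -0.19445138  0.07      ]]
```

arm_command(
  xyz=[
    [2,35,0],
    [2,35,0],
    [2,35,0],
    [2,35,0],
    [2,35,0],
    [2,35,0],
    [2,35,0],
    [2,35,0],
    [2,35,0],
    [2,35,0],
    [0,0,0],
    [0,0,0],
  ],
  spin=[1,1,1,1,1,1,1,1,1,0,0,0],
)

```text
time: 2.75
tool_pos: [0.493, 0.1496, 0.4046]
tool_rot: [-3.141, 0.001, 1.83]
contact_force: [-0.1, -0.9, -0.0]
opening: 0.0914
grip_force: 0.0
```

```bash
python3 - <<'E'
from h import *
c=snap('wrist','w2'); s=observe(); print(s['tool_pos'],np.degrees(s['tool_rot']))
E
```

```text
[0.49303714 0.14911967 0.40462678] [-1.79970861e+02  3.12525298e-02  1.04782065e+02]
```

View pics/w2.png

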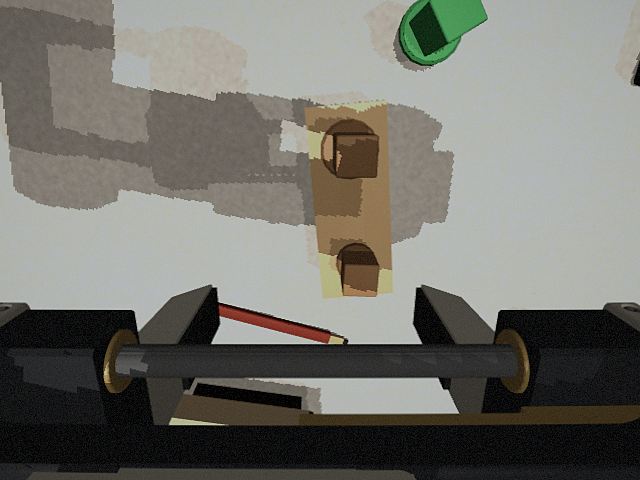

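The second wrist view has the larger post's grip top at (356,157) and the spare's at (361,281). The pencil is clear of the fingers.

```bash
python3 - <<'E'
from m import *
c=load('w2');P,px=cloud(c)
for nm,q,z in(('post',(.504,.215),.1325),('spare',(.5375,.1215),.1105)):
    m=(abs(P[:,2]-z)<.005)&(np.hypot(*(P[:,:2]-q).T)<.03)
    print(nm,m.sum(),rect(P[m]),np.median(P[m,2]))
    Q=atz(c,px[m],z); print(rect(Q))
# collar top ring at z=.076
m=(abs(P[:,2]-.076)<.004)&(np.hypot(P[:,0]-.504,P[:,1]-.215)<.035); print('collar',rect(P[m]))
# triangulate post top centre top/w2/sc0 by masks
os,ds=[],[]
for f in('top0','w2','sc0'):
    c=load(f);P,px=cloud(c);m=(abs(P[:,2]-.1325)<.006)&(np.hypot(P[:,0]-.504,P[:,1]-.215)<.025)
    r=cv2.minAreaRect(px[m].astype(np.float32)); o,d=rays(c,[r[0]]); d=d[0]/np.linalg.norm(d[0]); os.append(o);ds.append(d)
A=sum(np.eye(3)-np.outer(d,d) for d in ds); b=sum((np.eye(3)-np.outer(d,d))@o for o,d in zip(os,ds)); print('tri post top',np.linalg.solve(A,b)*1000)
# knot floor
c=load('w1');P,px=cloud(c); s=(px[:,0]>295)&(px[:,0]<340)&(px[:,1]>192)&(px[:,1]<236)
D=np.round(P[:,2]*1000).reshape(480,640)[198:234:2,300:336:2].astype(int); print(D)
E
```

```text
post 1803 (array([503.7, 214.5]), array([27.5, 28.1]), 15.7) 0.13246151990558092
(array([503.6, 214.7]), array([27.5, 28.1]), 15.8)
spare 1195 (array([537.8, 121. ]), array([28.3, 28.9]), 13.2) 0.11054245185836936
(array([537.1, 122.1]), array([28.2, 29.8]), 12.8)
collar (array([501.5, 215.4]), array([47. , 42.1]), 65.4)
tri post top [503.81220465 215.09569514 129.48730273]
[[ 71  70  71  71  69  69  71  71  70  70  72  70  70  70  71  71  71  69]
 [ 71  70  71  70  68  70  70  71   9   9   9  70  70  71  71  71  71  69]
 [ 71  71  70  70  70  34  23  15  14  12  17  22  34  71  71  70  71  71]
 [ 71  70  70  37  36  34  30  25  22  21  24  31  35  35  33  71  72  71]
 [ 71  71  35  36  35  35  35  34  31  30  33  34  35  34  34  34  70  70]
 [ 70  70  34  35  34  35  34  35  35  35  33  35  35  35  36  35  70  71]
 [ 70  39  34  35  34  34  35  35  35  36  34  34  34  34  34  35  36  71]
 [ 69  43  35  34  34  36  35  35  35  35  34  36  35  34  34  35  39  70]
 [ 71  47  34  33  35  36  35  35  34  33  35  34  33  36  35  36  46  70]
 [ 70  52  41  35  36  35  34  36  34  34  34  34  34  35  35  38  51  70]
 [ 69  59  47  38  34  35  35 385  35  35  35  34  34  35  38  44  56  70]
 [ 70  63  52  44  40  34  34  36  35  35  34  35  35  38  43  51  60  71]
 [ 71  68  59  50  45  41  39  38  36  35  38  38  41  46  51  58  66  70]
 [ 71  69  65  56  52  48  44  44  43  43  44  45  48  52  57  64  71  72]
 [ 71  71  69  64  59  55  52  51  50  49  49  52  55  57  63  69  70  71]
 [ 71  71  71  70  64  62  59  57  58  57  58  60  62  65  68  70  70  70]
 [ 70  70  72  69  70  68  65  64  64  63  65  64  68  70  71  69  69  70]
 [ 71  69  70  71  71  70  72  69  69  68  70  70  70  71  71  70  71  70]]
```

arm_command(
  xyz=[
    [2.2,13,0],
    [2.2,13,0],
    [2.2,13,0],
    [2.1,13,0],
    [2,13,0],
    [0,0,-25],
    [0,0,-25],
    [0,0,-20],
    [0,0,0],
    [0,0,0],
  ],
  spin=[0.8,0,0,0,0,0,0,0,0,0],
)

```text
time: 3.8
tool_pos: [0.504, 0.2159, 0.335]
tool_rot: [-3.142, -0.0, 1.845]
contact_force: [-0.1, 0.0, 0.5]
opening: 0.0919
grip_force: 0.0
```

```bash
python3 - <<'E'
from m import *
from scipy.optimize import least_squares
for i in range(3):
    s=observe(); print(s['tool_pos'],np.degrees(s['tool_rot']))
c=load('w1'); T=np.array(c['world_from_camera']); P,px=cloud(c)
Z=P[:,2].reshape(480,640); e=[]
for u in range(312,326):
    col=Z[196:216,u]; r=np.where(col<.0315)[0]
    if len(r): e.append((u,196+r.max()+.5))
Q=atz(c,e,.034)*1000; print(np.round(Q[:,:2],1).tolist())
f=least_squares(lambda p:np.hypot(Q[:,0]-p[0],Q[:,1]-p[1])-6.75,[473,-190],loss='soft_l1'); print('hole',f.x,f.x-[473.5,-194.5])
E
```

```text
[0.50399254 0.2159062  0.33504762] [-1.79998155e+02 -2.53738928e-04  1.05692543e+02]
[0.50399254 0.2159062  0.33504762] [-1.79998155e+02 -2.53738928e-04  1.05692543e+02]
[0.50399254 0.2159062  0.33504762] [-1.79998155e+02 -2.53738928e-04  1.05692543e+02]
[[468.5, -193.7], [469.5, -193.6], [470.5, -194.5], [471.5, -194.4], [472.5, -195.3], [473.5, -195.2], [474.4, -195.1], [475.4, -195.0], [476.2, -193.9], [477.2, -193.8], [478.0, -192.8], [478.9, -191.7]]
hole [ 473.09037696 -188.32039361] [-0.40962304  6.17960639]
```

arm_command(
  xyz=[
    [0,-1,-20],
    [0,0,-20],
    [0,0,-15],
    [0,0,-13],
    [0,0,0],
    [0,0,0],
  ],
  spin=[0,0,0,0,0,0],
)

```text
time: 4.4
tool_pos: [0.5043, 0.2146, 0.268]
tool_rot: [3.14, 0.0, 1.844]
contact_force: [-0.2, 0.2, 0.1]
opening: 0.0917
grip_force: 0.0
```

arm_command(
  xyz=[
    [0,0,0],
    [0,0,0],
    [0,0,0],
    [0,0,0],
    [0,0,0],
    [0,0,0],
    [0,0,0],
    [0,0,0],
  ],
  spin=[0,0,0,0,0,0,0,0],
  jaw=-1,
  squeeze=25,
)

```text
time: 5.2
tool_pos: [0.5038, 0.2143, 0.2667]
tool_rot: [-3.142, 0.0, 1.844]
contact_force: [-0.6, 0.0, -0.9]
opening: 0.0323
grip_force: 0.0
```

arm_command(
  xyz=[
    [0,0,0],
    [0,0,0],
    [0,0,0],
    [0,0,5],
    [0,0,10],
    [0,0,20],
    [0,0,25],
    [0,0,25],
    [0,0,20],
    [0,0,15],
    [0,0,0],
    [0,0,0],
  ],
  spin=[0,0,0,0,0,0,0,0,0,0,0,0],
)

```text
time: 6.4
tool_pos: [0.5036, 0.2143, 0.3869]
tool_rot: [3.141, -0.0, 1.844]
contact_force: [1.1, -0.3, -1.0]
opening: 0.028
grip_force: 25.0
```

arm_command(
  xyz=[
    [-1,-12,0],
    [-2,-24,0],
    [-2,-28,0],
    [-2,-28,0],
    [-2,-28,0],
    [-2,-28,0],
    [-2,-28,0],
    [-2,-28,0],
    [-2,-28,0],
    [-2,-28,0],
    [-2,-28,0],
    [-2,-28,0],
    [-2,-28,0],
    [-2,-28,0],
    [-2,-24,0],
    [-2.4,-6.5,-15],
    [0,0,-20],
    [0,0,0],
    [0,0,0],
    [0,0,0],
  ],
  spin=[-1,-1,-1,-1,-1,-1,-1,-1,-1,-1,0,0,0,0,0,0,0,0,0,0],
)

```text
time: 8.4
tool_pos: [0.4725, -0.1883, 0.3524]
tool_rot: [3.141, 0.001, 1.67]
contact_force: [-0.9, -0.0, -0.0]
opening: 0.0273
grip_force: 25.0
```

```bash
python3 - <<'E'
from h import *
s=observe(); print(s['tool_pos'],np.degrees(s['tool_rot']),s['contact_force'],s['torque'])
c=snap('wrist','w3')
a=snap('scene','sc3')
p=s['tool_pos']
tip=p-[0,0,.159+.1]; print(proj(a,[tip,tip+[0,0,.058],[.4731,-.1883,.07]]))
cv2.imwrite('pics/both.png',np.hstack([cv2.resize(a['img'][200:360,80:280,::-1],None,fx=2,fy=2),cv2.resize(c['img'][120:280,230:430,::-1],None,fx=2,fy=2)]))
E
```

```text
[ 0.4724735  -0.18825101  0.35241878] [1.79953370e+02 3.55073086e-02 9.56660131e+01] [-0.89557161 -0.01563455 -0.04883202] [-0.03670431 -0.10280355 -0.00881824]
[[164.08095387 263.6012024 ]
 [159.50023003 235.40599036]
 [165.99636079 274.63004336]]
```

View pics/both.png

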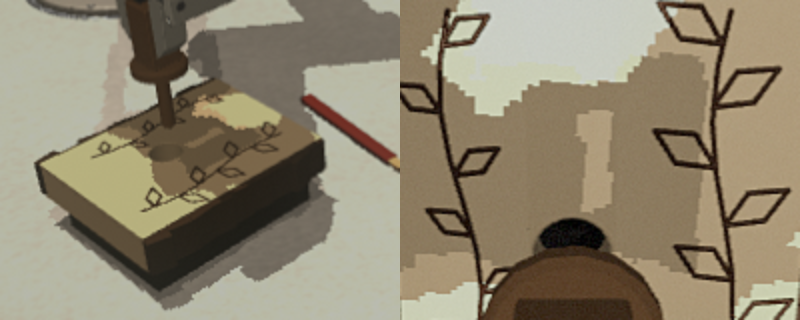

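The scene crop puts the tenon tip at (164,263), where I predicted it. The post hangs upright over the knot, so I'll lower it in.

arm_command(
  xyz=[
    [0,0,-10],
    [0,0,-12],
    [0,0,-12],
    [0,0,-8],
    [0,0,-4],
    [0,0,0],
    [0,0,0],
  ],
  spin=[0,0,0,0,0,0,0],
)

```text
time: 9.2
tool_pos: [0.4725, -0.1883, 0.3059]
tool_rot: [3.141, 0.0, 1.67]
contact_force: [0.1, -0.7, -0.8]
opening: 0.0277
grip_force: 25.0
```

arm_command(
  xyz=[
    [0,0,-2],
    [0,0,-2],
    [0,0,-2],
    [0,0,-2],
    [0,0,-1],
    [0,0,-1],
    [0,0,-1],
    [0,0,-1],
    [0,0,0],
  ],
  spin=[0,0,0,0,0,0,0,0,0],
)

```text
time: 10.1
tool_pos: [0.4724, -0.1882, 0.2936]
tool_rot: [-3.142, -0.0, 1.67]
contact_force: [0.8, -0.1, -0.2]
opening: 0.0279
grip_force: 25.0
```

arm_command(
  xyz=[
    [0,0,-0.5],
    [0,0,-0.5],
    [0,0,-0.5],
    [0,0,-0.5],
    [0,0,0],
  ],
  spin=[0,0,0,0,0],
)

```text
time: 10.6
tool_pos: [0.4724, -0.1882, 0.2917]
tool_rot: [-3.142, -0.0, 1.67]
contact_force: [0.2, 0.1, -1.0]
opening: 0.0283
grip_force: 25.0
```

arm_command(
  xyz=[
    [0,0,-0.5],
    [0,0,-0.5],
    [0,0,-0.5],
    [0,0,-0.5],
    [0,0,0],
  ],
  spin=[0,0,0,0,0],
)

```text
time: 11.1
tool_pos: [0.4723, -0.1882, 0.2896]
tool_rot: [-3.142, -0.0, 1.67]
contact_force: [0.6, -0.3, -0.3]
opening: 0.0281
grip_force: 25.0
```

arm_command(
  xyz=[
    [0,0,-0.5],
    [0,0,-0.5],
    [0,0,-0.5],
    [0,0,-0.5],
    [0,0,-0.5],
    [0,0,-0.5],
    [0,0,0],
  ],
  spin=[0,0,0,0,0,0,0],
)

```text
time: 11.8
tool_pos: [0.4724, -0.1882, 0.2867]
tool_rot: [-3.142, -0.0, 1.67]
contact_force: [-0.1, 0.1, -0.3]
opening: 0.0278
grip_force: 25.0
```

arm_command(
  xyz=[
    [0,0,-1],
    [0,0,-1],
    [0,0,-1],
    [0,0,-1],
    [0,0,-1],
    [0,0,-1],
    [0,0,0],
  ],
  spin=[0,0,0,0,0,0,0],
)

```text
time: 12.5
tool_pos: [0.4723, -0.1882, 0.2806]
tool_rot: [-3.141, -0.0, 1.67]
contact_force: [1.1, -0.6, -0.9]
opening: 0.0278
grip_force: 25.0
```

arm_command(
  xyz=[
    [0,0,-1],
    [0,0,-1],
    [0,0,-1],
    [0,0,-1],
    [0,0,-1],
    [0,0,-1],
    [0,0,0],
  ],
  spin=[0,0,0,0,0,0,0],
)

```text
time: 13.2
tool_pos: [0.4724, -0.1882, 0.2746]
tool_rot: [-3.142, -0.0, 1.67]
contact_force: [0.6, 0.6, -0.1]
opening: 0.0278
grip_force: 25.0
```

arm_command(
  xyz=[
    [0,0,-0.5],
    [0,0,-0.5],
    [0,0,-0.5],
    [0,0,-0.5],
    [0,0,-0.5],
    [0,0,0],
  ],
  spin=[0,0,0,0,0,0],
)

```text
time: 13.8
tool_pos: [0.4723, -0.1882, 0.2722]
tool_rot: [-3.142, -0.0, 1.67]
contact_force: [-1.0, 0.9, -1.6]
opening: 0.0285
grip_force: 25.0
```

arm_command(
  xyz=[
    [0,0,-0.3],
    [0,0,-0.3],
    [0,0,-0.3],
    [0,0,0],
  ],
  spin=[0,0,0,0],
)

```text
time: 14.2
tool_pos: [0.4724, -0.1882, 0.2713]
tool_rot: [3.142, -0.0, 1.67]
contact_force: [0.3, -0.1, -0.7]
opening: 0.0276
grip_force: 25.0
```

arm_command(
  xyz=[
    [0,0,-0.3],
    [0,0,-0.3],
    [0,0,0],
  ],
  spin=[0,0,0],
)

```text
time: 14.5
tool_pos: [0.4724, -0.1882, 0.2707]
tool_rot: [3.142, -0.0, 1.67]
contact_force: [-1.0, -0.3, -1.0]
opening: 0.0281
grip_force: 25.0
```

arm_command(
  xyz=[
    [0,0,-0.3],
    [0,0,-0.2],
    [0,0,0],
  ],
  spin=[0,0,0],
)

```text
time: 14.8
tool_pos: [0.4723, -0.1882, 0.2707]
tool_rot: [3.141, 0.0, 1.67]
contact_force: [-1.7, 0.3, 5.3]
opening: 0.0278
grip_force: 25.0
```

Contact is 5.3 N at the predicted home height, so the collar is seated. Next I'll release and retreat.

arm_command(
  xyz=[
    [0,0,0],
    [0,0,0],
    [0,0,0],
    [0,0,0],
    [0,0,0],
    [0,0,0],
    [0,0,0],
    [0,0,0],
  ],
  spin=[0,0,0,0,0,0,0,0],
  jaw=0.6,
)

```text
time: 15.6
tool_pos: [0.4724, -0.1882, 0.2702]
tool_rot: [3.141, -0.0, 1.67]
contact_force: [-0.3, -0.1, -0.7]
opening: 0.0732
grip_force: 0.0
```

arm_command(
  xyz=[
    [0,0,5],
    [0,0,15],
    [0,0,25],
    [0,0,30],
    [0,0,30],
    [0,0,25],
    [0,-20,0],
    [0,-30,0],
    [0,-30,0],
    [0,0,0],
    [0,0,0],
  ],
  spin=[0,0,0,0,0,0,0,0,0,0,0],
)

```text
time: 16.7
tool_pos: [0.4721, -0.2684, 0.4002]
tool_rot: [-3.141, -0.001, 1.668]
contact_force: [-0.4, -0.3, 0.1]
opening: 0.0735
grip_force: 0.0
```

```bash
python3 - <<'E'
from m import *
s=observe(); print(s['time'],s['tool_pos'],s['contact_force'],s['opening'])
c=snap('wrist','w4'); a=snap('scene','sc4')
for d in(c,a):
    P,_=cloud(d)
    for z in(.136,.08):
        m=(abs(P[:,2]-z)<.005)&(np.hypot(P[:,0]-.473,P[:,1]+.188)<.032)
        print(z,m.sum(),rect(P[m]) if m.sum()>9 else '',np.median(P[m,2]))
cv2.imwrite('pics/end.png',np.hstack([cv2.resize(a['img'][180:360,80:280,::-1],None,fx=2,fy=2),cv2.resize(c['img'][40:310,190:490,::-1],(400,360))]))
E
```

```text
16.7 [ 0.4721407  -0.26837775  0.4002169 ] [-0.41392406 -0.29156762  0.12182359] 0.0735490394830744
0.136 2079 (array([ 472.8, -187.9]), array([28. , 27.8]), 5.3) 0.13645535549137128
0.08 1016 (array([ 472.5, -187.8]), array([47.2, 46.7]), 50.5) 0.08000840953738123
0.136 199 (array([ 473.6, -188.2]), array([32. , 28.8]), 4.5) 0.13641302239416497
0.08 223 (array([ 480.3, -193.1]), array([48.2, 35. ]), 60.8) 0.08020531844418022
```

View pics/end.png

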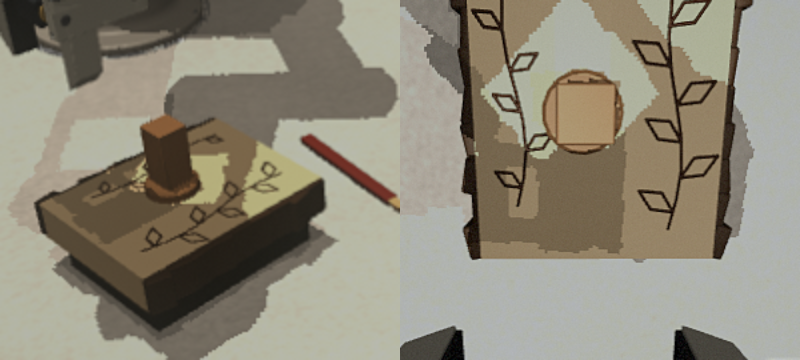

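The picture shows the post seated upright with its collar flat on the slab. The grip top is at z = 136 mm and the grip is square to the slab, so I'll hand in.

```bash
python3 -c "
from cell import *
print(hand_in())"
```

```text
the job is handed in; nothing more can be done
None
```

The larger post is fully home in the plinth, collar flat on the slab and grip within about half a degree of the slab's sides, released and handed in at about 17 s; highest contact force read was about 5 N, and I aimed using the wrist camera's depth reading (it showed the blind hole), so the tenon went in on the first gentle descent with no search by feel.

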